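Open the button guard and switch the amplifier on

TASK

On the radio desk, tip the orange see-through guard of the grey control console up and back past its balance point with your fingertips, until it stays lying open by itself with nothing touching it. Then press the green button under it all the way down with a fingertip and let it come up again, leaving the guard open. Grasp and lift nothing, do not press the yellow button, keep the console where it stands and leave everything else on the desk undisturbed.

Things in the scene. Friction and masses are not known exactly. Their poses are not given: they have to be found in the camera images.
- console: Grey control console, 150 (x) x 180 (y) x 50 mm tall, 1.8 kg, standing loose on the desk on rubber feet. Origin: centre of its underside; x points away from its operator (the front faces -x), y to the operator's left, z up. Its pose tells the hinge direction (the hinge runs along its y).
- guard (a joint): Opening angle of the guard in rad: 0 shut (lying on the console), 1.75 at its open stop, where it hangs behind the hinge. It turns freely and balances at about 0.8 rad: below that it falls shut, beyond it falls open to the stop. A fingertip pushing back on the upper front wall, and rising with it in an arc about the hinge, tips it over.
- guard_hinge (a point): Middle of the hinge line, along the lower edge of the guard's back wall: 60 mm behind (+x of) the console's centre, 52 mm above the desk. The guard is a tinted clear orange cap with opaque orange edges, open underneath: 85 mm front to back, 130 mm wide, 70 mm tall, walls 3 mm, 0.12 kg. Its front swings up and over, away from the operator.
- guard_front (a point): Middle of the guard's upper front edge; moves with the guard. Shut, it is 85 mm in front (-x) of the hinge and 70 mm above it, 122 mm above the desk.
- green_top (a point): Centre of the top of the green button's round cap (30 mm across, standing 10 mm out of a round black housing 46 mm across). Under the guard, 72 mm above the desk, 15 mm behind the console's centre and 31 mm to the left (+y of the console).
- green (a joint): Travel of the green button in m: 0 up, 0.006 fully down. Spring return; it goes straight down and needs 5 N to be fully down.
- yellow_top (a point): Centre of the top of the yellow button's cap, the same as the green one but 31 mm to the right (-y of the console). Not to be pressed.
- yellow (a joint): Travel of the yellow button in m: 0 up, 0.006 fully down.
- meter: Loose bystander: black station meter with a round white dial on top, 130 x 160 x 85 mm; it stands beside the console, on either side. Origin: centre of its underside.
- spray: Loose bystander: blue and white spray can, 44 mm across, 125 mm tall, standing between console and meter. Origin: centre of its underside.
- mug: Loose bystander: blue mug, 80 mm across, 95 mm tall, handle to its +y. Origin: centre of its underside.
- handmic: Loose bystander: black hand microphone lying flat, 95 x 60 x 32 mm. Origin: centre of its underside.
- pen_blue: Loose bystander: blue pen, 135 mm long along its y, 9 mm thick, lying flat. Origin: under its middle.
- pen_green: Loose bystander: green pen, 135 mm long along its y, 9 mm thick, lying flat. Origin: under its middle.
- tin: Loose bystander: flat metal tin with a red top, 60 x 90 x 30 mm. Origin: centre of its underside.

How it is judged:
By the outcome, as a careful person would: the job done as asked, in the order asked, and still so for the second after the job is handed in, with the robot touching nothing.
It also fails if it takes over 48 s, if anything falls off the work surface, if the arm or the gripper's body presses on something with over 40 N, if the wrist force passes 120 N, or if a joint passes its speed limit or range.

ROBOT

A 7-joint arm with a two-finger parallel gripper is mounted at the origin on the work surface. World frame = base frame: x ahead of the robot, y to its left, z up, the work surface at z = 0. Lengths are in m, angles in rad, forces in N, time in s.
With the tool pointing down it reaches from about 0.425 to 0.875 m from the base axis. Payload 4.7 kg.
Tool frame: the origin (TCP) lies midway between the tips of the shut fingers; the grasp point (between the pads) lies 19 mm behind it; z points along the fingers, x is the direction in which the jaws open and shut, and the axes are right-handed (so a half turn about z gives the same grasp; the last joint's range is limited). The gripper opens to 87 mm and grips with 3 to 60 N. Pads are 19 mm wide; open, the fingers measure 117 mm over their backs; the gripper's body (75 mm by 190 mm) begins 51 mm behind the grasp point.
Start: joints at [-1.126, 0.321, -0.07, 1.45, 0.023, 1.371, -0.057], TCP at [0.271, 0.591, 0.223] pointing down, gripper open.
Joint ranges: [-2.86, 2.86], [-0.3, 2.09], [-1.38, 1.24], [0.06, 2.45], [-1.56, 4.7], [0.09, 2.05], [-2.69, 2.69]. Speed limits (rad/s): [2.57, 2.57, 3.14, 3.14, 3.14, 3.14, 3.14].

INTERFACE

Orientations are given as a rotation vector (axis times angle).
In Python, from bench import get_state, eyes, ticket gives the robot as it stands.
- The arm moves only by the tool carry_out, never from a script. Its argument "motion" is a list of rows, each a list of 2 entries, a list of its own where there are three numbers: the shift along the world's x, y, z in m, then the turn about the world's z in rad. A call has 1 to 20 rows; each row is the pose to reach, as a shift and turn from the pose commanded when the call began; what a row does not reach only later rows make up. A row lasts 1/10 s, in which the tool goes at most 50 mm and 8.59 degrees, less where a joint would pass 70% of its speed; a pose out of reach is approached as far as the arm can. A call with a gripper value outside its range is refused whole. "grip" is the gripper command: -1 is fully open, 1 is shut, values between are in proportion, set as the call begins (left out, the last holds). The fingers move at their own pace and stop on an object; "squeeze" is the grip in N (left out, the last holds). Time passes only in rows, so rows that repeat a pose let the fingers close. It gives the time, the measured TCP pose, the force and the opening at its end, in the units of the state.
- get_state(): the state, without advancing time (a new reading comes with each control period).
- eyes.get_image(name): name is "scene" or "top" or "wrist"; returns a dict with "pixels" (384x512x3 uint8, blue, green, red), "mtx" (3x3 intrinsics, pixels), "extrinsics" (4x4, takes a point from camera to world coordinates). Camera axes: x right, y down, z forward; pixel columns grow to the right and rows downward; lengths in m; the calibration is good to about 2 mm. The wrist camera is an equidistant fisheye: a pixel r from the principal point sees the ray r / f radians off the axis. A picture is of the moment at which its call begins. There is no depth.
- ticket.close_job(): hands the job in, once; it reports no verdict.
The state is a dict: "time": time; "joint_positions": joint angles; "qd": joint speeds; "joint_torque": joint torques, N m; "position": TCP position; "tool_rot": TCP orientation; "ft_force": force on the tool from outside, world axes, zero at the start; "torque": the same for the moment, N m; "grip_width": opening from 0.0 (shut) to 1.0 (fully open).
Only numpy, scipy, OpenCV 4.12 (cv2) and the standard library are available. Lean on these libraries where they do the work, as an engineer would, in place of code of your own. Each camera call takes 0.05 s, during which the arm holds its last target. There are 200 camera calls.

## Working session

There is one attempt and no reset: what is moved stays moved. The work goes in short steps, Python scripts to look and compute and a tool call to move; the robot and the scene stay as the last step left them, time stands still between calls to the robot, and variables do not carry over. Pictures are saved under pics/ and viewed, about 8 in all and at most 12, crops included, and the job is handed in when it is done.

Besides the shell and the picture viewer there is one more tool, called after "Request:" by a JSON object that holds its "name" and its "arguments", one argument or row to a line. carry_out: Moves the arm, as the interface text tells. Its arguments: {"type":"object","properties":{"motion":{"type":"array","items":{"type":"array"}},"grip":{"type":"number"},"squeeze":{"type":"number"}},"required":["motion"]}

```bash
mkdir -p pics; cat > h.py <<'E'
import numpy as np, cv2
from bench import get_state, eyes, ticket
def snap(n,f):
    d=eyes.get_image(n); cv2.imwrite('pics/'+f+'.png',d['pixels']); np.savez('pics/'+f,K=d['mtx'],T=d['extrinsics'],p=d['pixels']); return d
def ray(f,u,v):
    d=np.load('pics/'+f+'.npz'); r=d['T'][:3,:3]@np.linalg.inv(d['K'])@[u,v,1]; return d['T'][:3,3],r
def atz(f,u,v,z):
    o,r=ray(f,u,v); return o+r*(z-o[2])/r[2]
def proj(f,P):
    d=np.load('pics/'+f+'.npz'); T=np.linalg.inv(d['T']); P=np.atleast_2d(P)@T[:3,:3].T+T[:3,3]; q=P@d['K'].T; return q[:,:2]/q[:,2:]
E
python3 - <<'E'
from h import *
for n in('top','scene'):
    d=snap(n,n+'1'); print(n,d['mtx'].round(1).tolist(),d['extrinsics'].round(3).tolist())
a=[cv2.resize(cv2.imread(f'pics/{n}1.png'),(800,600),interpolation=cv2.INTER_CUBIC) for n in('top','scene')]
cv2.imwrite('pics/t.png',a[0]);cv2.imwrite('pics/s.png',a[1])
print(get_state())
E
```

```text
top [[397.9, 0.0, 255.7], [0.0, 397.9, 192.3], [0.0, 0.0, 1.0]] [[0.028, -0.997, 0.071, 0.365], [-1.0, -0.029, -0.011, 0.013], [0.013, -0.07, -0.997, 1.214], [0.0, 0.0, 0.0, 1.0]]
scene [[366.9, 0.0, 254.8], [0.0, 366.9, 194.5], [0.0, 0.0, 1.0]] [[0.256, 0.618, -0.744, 1.38], [0.967, -0.162, 0.198, -0.247], [0.002, -0.77, -0.639, 0.899], [0.0, 0.0, 0.0, 1.0]]
{'time': 0.1, 'joint_positions': array([-1.12590018,  0.32175364, -0.07007309,  1.45154637,  0.02259989,
        1.37080747, -0.0569051 ]), 'qd': array([ 6.29562927e-04, -1.66937813e-03, -9.24323876e-05, -1.07027996e-03,
        3.38387628e-04, -9.59437359e-05,  1.14770207e-03]), 'joint_torque': array([ 3.73858938e-04, -4.92570162e+01, -4.05295528e-01, -3.13400745e+01,
       -6.40694308e-02,  3.95039900e-02,  7.63331764e-05]), 'position': array([0.27127999, 0.59013783, 0.22157103]), 'tool_rot': array([ 2.64404669e+00,  1.69477263e+00, -2.19906951e-03]), 'ft_force': array([-0.53986238, -0.58582507, -0.24863404]), 'torque': array([ 0.04640931, -0.00124378, -0.01785667]), 'grip_width': 1.003454102947203}
```

View pics/t.png

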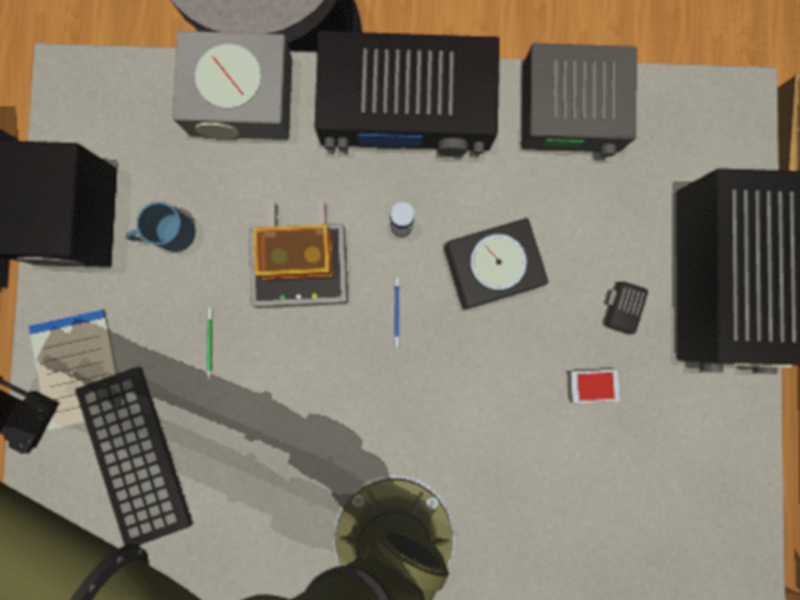

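View pics/s.png

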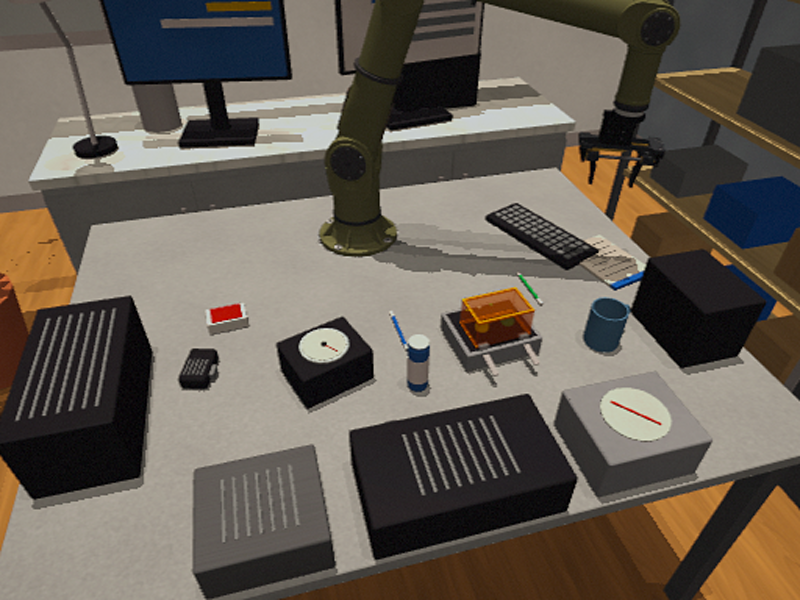

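Top view (800x600): the console is at (298,265), with its front facing the robot, and the guard is shut. The can is at (402,218) and the mug at (165,227). Next is an enlarged crop.

```bash
python3 - <<'E'
from h import *
p=np.load('pics/top1.npz')['p'][120:205,145:235]
cv2.imwrite('pics/c.png',cv2.resize(p,None,fx=7,fy=7,interpolation=cv2.INTER_CUBIC))
E
```

```text
(no output)
```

View pics/c.png

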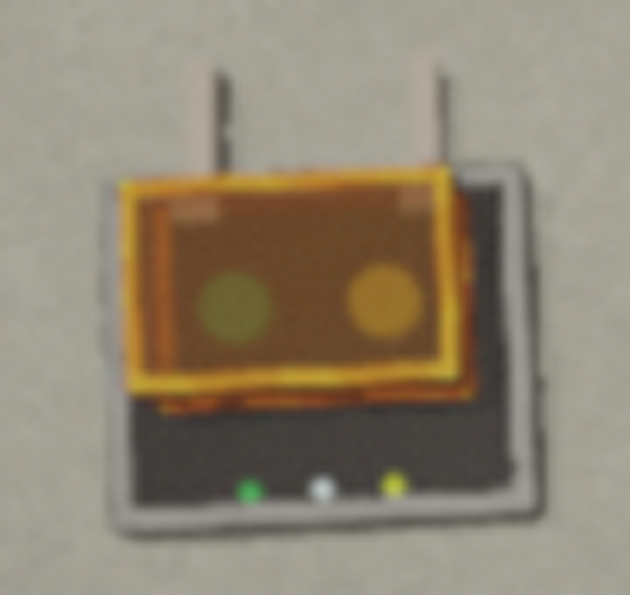

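```bash
cat >> h.py <<'E'
def fitpose(f,obs,x0=(.6,.15,0)):
    from scipy.optimize import least_squares
    L=np.array([o[0] for o in obs]);U=np.array([o[1] for o in obs])
    def W(s):
        c,q=np.cos(s[2]),np.sin(s[2]); return L@np.array([[c,-q,0],[q,c,0],[0,0,1]]).T+[s[0],s[1],0]
    r=least_squares(lambda s:(proj(f,W(s))-U).ravel(),x0); return r.x,r.fun.reshape(-1,2)
E
python3 - <<'E'
from h import *
o=[((.06,.065,.122),(120,182)),((.06,-.065,.122),(447,168)),((-.025,.065,.122),(130,392)),((-.025,-.065,.122),(460,378)),
((.015,.031,.072),(235,308)),((.015,-.031,.072),(385,301)),((-.075,.09,.05),(112,532)),((-.075,-.09,.05),(542,518)),((.075,-.09,.05),(525,165))]
o=[(a,(145+(u+.5)/7-.5,120+(v+.5)/7-.5)) for a,(u,v) in o]
s,r=fitpose('top1',o); print(s,r.round(1))
for n,u,v,z in(('mug',165,220,.095),('spray',402,212,.125)): print(n,atz('top1',u*.64,v*.64,z))
for a,b in((182,74),(432,64),(182,170)): 
  print(atz('top1',145+(a+25)/7,120+b/7,.03))
E
```

```text
[0.50960309 0.19496356 0.07460042] [[ 0.2 -0.2]
 [ 0.5 -0.2]
 [-0.3  0.4]
 [-0.2  0.2]
 [-0.1 -0. ]
 [ 0.   0. ]
 [-0.3  0.5]
 [-0.2 -0.3]
 [ 0.2 -0.5]]
mug [0.57782398 0.43015424 0.095     ]
spray [0.59936251 0.00134045 0.125     ]
[0.62767179 0.249596   0.03      ]
[0.63537666 0.14247334 0.03      ]
[0.58597711 0.24781897 0.03      ]
```

Fit residuals are under 0.5 px: the console is at (0.510, 0.195) with yaw 0.075. I'm shutting the fingers and moving above a point in front of the guard, with the jaw axis along the hinge.

Request:
{"name": "carry_out", "arguments": {
  "motion": [
    [[0.009,-0.02,0],0.025],
    [[0.023,-0.052,0],0.065],
    [[0.038,-0.088,0],0.11],
    [[0.054,-0.124,0],0.155],
    [[0.07,-0.16,0],0.2],
    [[0.085,-0.196,0],0.247],
    [[0.101,-0.233,0],0.293],
    [[0.117,-0.269,0],0.338],
    [[0.132,-0.305,0],0.384],
    [[0.148,-0.341,0],0.43],
    [[0.16,-0.369,0],0.465],
    [[0.169,-0.389,0],0.49],
    [[0.174,-0.401,0],0.505],
    [[0.174,-0.401,0],0.505],
    [[0.174,-0.401,-0.03],0.505],
    [[0.174,-0.401,-0.07],0.505],
    [[0.174,-0.401,-0.1],0.505],
    [[0.174,-0.401,-0.113],0.505],
    [[0.174,-0.401,-0.113],0.505],
    [[0.174,-0.401,-0.113],0.505]
  ],
  "grip": 1
}}

```text
time: 2.1
position: [0.4461, 0.1905, 0.1107]
tool_rot: [2.137, 2.303, 0.002]
ft_force: [0.1, -0.1, 0.0]
grip_width: 0.005
```

```bash
python3 - <<'E'
from h import *
s=get_state(); print({k:np.round(s[k],3) for k in('time','position','tool_rot','ft_force','grip_width','joint_positions')})
snap('scene','s2'); d=snap('wrist','w2')
a=cv2.resize(cv2.imread('pics/s2.png')[130:280,220:420],(800,600),interpolation=cv2.INTER_CUBIC)
cv2.imwrite('pics/m2.png',a)
# plan
R=0.0746
for t in np.arange(0,1.36,.1):
    x=.06-.085*np.cos(t)+.058*np.sin(t)-.0095; z=.052+.085*np.sin(t)+.058*np.cos(t)
    print(round(t,1),np.round([.5096+np.cos(R)*x-.445,.195+np.sin(R)*x-.190,z-.110],3))
E
```

```text
{'time': np.float64(2.1), 'position': array([0.446, 0.19 , 0.111]), 'tool_rot': array([2.137e+00, 2.303e+00, 2.000e-03]), 'ft_force': array([ 0.114, -0.134,  0.035]), 'grip_width': np.float64(0.005), 'joint_positions': array([-0.673,  0.056,  0.222,  1.997, -0.014,  1.088,  1.201])}
0.0 [0.03  0.002 0.   ]
0.1 [0.036 0.003 0.008]
0.2 [0.043 0.003 0.016]
0.3 [0.051 0.004 0.023]
0.4 [0.059 0.005 0.029]
0.5 [0.068 0.005 0.034]
0.6 [0.078 0.006 0.038]
0.7 [0.087 0.007 0.041]
0.8 [0.097 0.007 0.043]
0.9 [0.108 0.008 0.045]
1.0 [0.118 0.009 0.045]
1.1 [0.128 0.01  0.044]
1.2 [0.138 0.01  0.042]
1.3 [0.148 0.011 0.039]
```

View pics/m2.png

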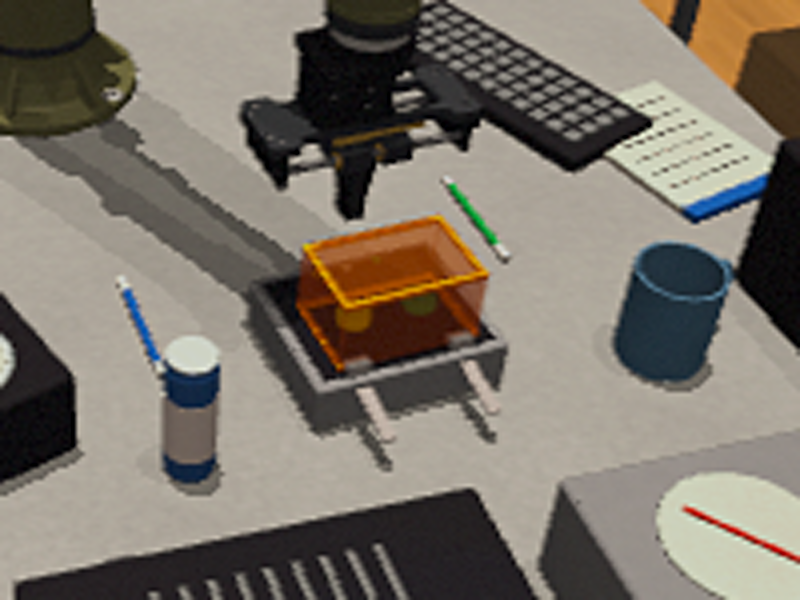

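The fingers are shut and stand in front of the guard's middle (tip at about (350,210) in the crop), clear of it. Starting the arc push, with a check partway.

Request:
{"name": "carry_out", "arguments": {
  "motion": [
    [[0.01,0.001,0],0],
    [[0.02,0.001,0],0],
    [[0.025,0.002,0],0],
    [[0.03,0.002,0.0],0],
    [[0.034,0.002,0.004],0],
    [[0.037,0.003,0.008],0],
    [[0.041,0.003,0.012],0],
    [[0.044,0.003,0.016],0],
    [[0.048,0.004,0.02],0],
    [[0.052,0.004,0.023],0],
    [[0.056,0.005,0.026],0],
    [[0.06,0.005,0.029],0],
    [[0.069,0.005,0.034],0],
    [[0.069,0.005,0.034],0]
  ]
}}

```text
time: 3.6
position: [0.5166, 0.1949, 0.1445]
tool_rot: [2.137, 2.301, 0.004]
ft_force: [0.4, 1.1, -0.3]
grip_width: 0.004
```

```bash
python3 - <<'E'
from h import *
snap('scene','s3')
cv2.imwrite('pics/m3.png',cv2.resize(cv2.imread('pics/s3.png')[130:280,220:420],(800,600),interpolation=cv2.INTER_CUBIC))
E
```

```text
(no output)
```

View pics/m3.png

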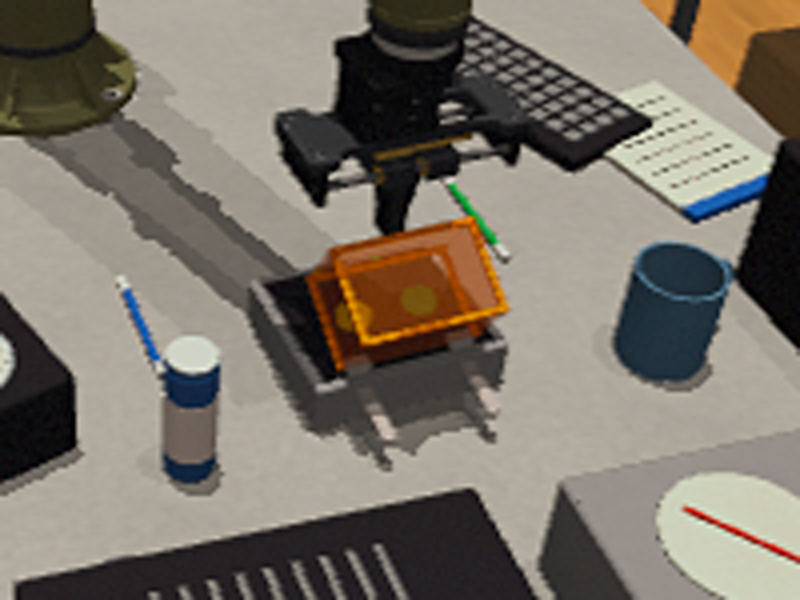

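The guard is tipped about 0.5 rad and resting on the finger, and the console has not moved. Continuing past the balance point, then backing off up and away.

Request:
{"name": "carry_out", "arguments": {
  "motion": [
    [[0.005,0,0.002],0],
    [[0.01,0.001,0.004],0],
    [[0.015,0.001,0.006],0],
    [[0.02,0.002,0.007],0],
    [[0.025,0.002,0.009],0],
    [[0.03,0.002,0.01],0],
    [[0.035,0.003,0.011],0],
    [[0.04,0.003,0.011],0],
    [[0.05,0.004,0.011],0],
    [[0.06,0.005,0.01],0],
    [[0.066,0.005,0.009],0],
    [[0.066,0.005,0.012],0],
    [[0.05,0.005,0.035],0],
    [[0.02,0.01,0.06],0],
    [[0.006,0.032,0.06],0],
    [[0.006,0.032,0.06],0],
    [[0.006,0.032,0.06],0],
    [[0.006,0.032,0.06],0],
    [[0.006,0.032,0.06],0],
    [[0.006,0.032,0.06],0]
  ]
}}

```text
time: 5.65
position: [0.5208, 0.2257, 0.2032]
tool_rot: [2.139, 2.301, -0.001]
ft_force: [0.6, -0.0, -0.0]
grip_width: 0.011
```

```bash
python3 - <<'E'
from h import *
snap('scene','s4'); snap('top','t4');snap('wrist','w4')
a=cv2.resize(cv2.imread('pics/s4.png')[130:280,220:420],(800,600),interpolation=cv2.INTER_CUBIC)
cv2.imwrite('pics/m4.png',a)
b=np.hstack([cv2.resize(cv2.imread('pics/t4.png')[110:210,140:240],(400,400),interpolation=cv2.INTER_CUBIC),cv2.resize(cv2.imread('pics/w4.png'),(400,300))[:, :] if 0 else cv2.copyMakeBorder(cv2.resize(cv2.imread('pics/w4.png'),(400,300)),0,100,0,0,0)])
cv2.imwrite('pics/n4.png',b)
E
```

```text
(no output)
```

View pics/m4.png

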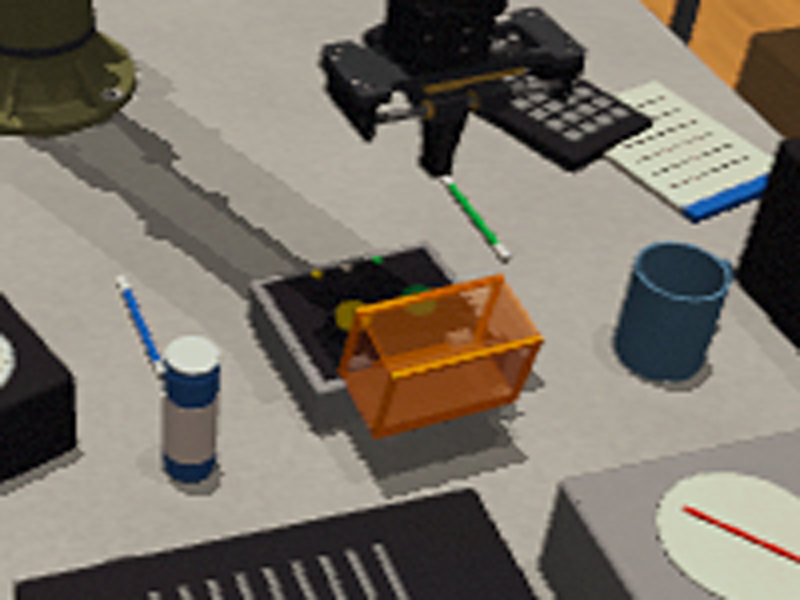

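View pics/n4.png

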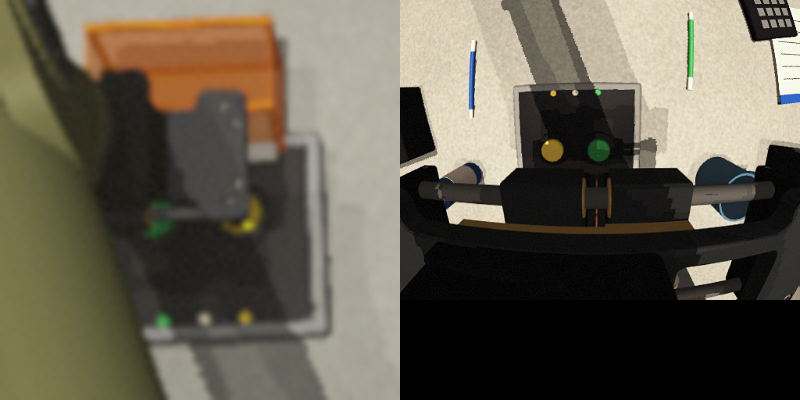

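The guard lies open at its stop by itself, and the console and the other items have not moved. In the wrist picture both buttons are uncovered. Descending to just above the green button.

Request:
{"name": "carry_out", "arguments": {
  "motion": [
    [[0.002,0.001,-0.02],0],
    [[0.002,0.001,-0.05],0],
    [[0.002,0.001,-0.08],0],
    [[0.002,0.001,-0.105],0],
    [[0.002,0.001,-0.12],0],
    [[0.002,0.001,-0.126],0],
    [[0.002,0.001,-0.128],0],
    [[0.002,0.001,-0.128],0],
    [[0.002,0.001,-0.128],0]
  ]
}}

```text
time: 6.7
position: [0.5234, 0.228, 0.0769]
tool_rot: [2.137, 2.302, 0.004]
ft_force: [0.0, -0.3, -0.2]
grip_width: 0.009
```

```bash
python3 - <<'E'
from h import *
snap('scene','s5'); snap('wrist','w5')
a=cv2.resize(cv2.imread('pics/s5.png')[160:250,275:375],(440,396),interpolation=cv2.INTER_CUBIC)
b=cv2.resize(cv2.imread('pics/w5.png')[40:220,150:350],(360,324),interpolation=cv2.INTER_CUBIC)
cv2.imwrite('pics/m5.png',np.hstack([a,cv2.copyMakeBorder(b,0,72,0,0,0)]))
s=get_state(); print(s['position'],s['ft_force'])
E
```

```text
[0.52316629 0.22799344 0.07668661] [ 0.08794825 -1.65279468 -0.08988472]
```

View pics/m5.png

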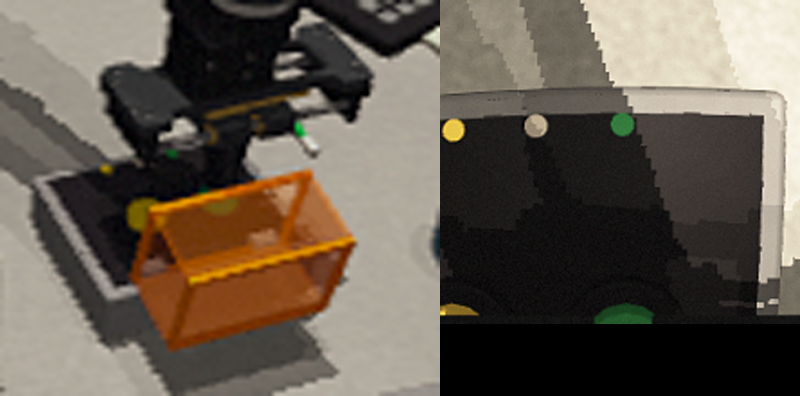

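The tip is over the green cap, clear of the yellow button and the guard. Pressing in small steps.

Request:
{"name": "carry_out", "arguments": {
  "motion": [
    [[0,0,-0.003],0],
    [[0,0,-0.006],0],
    [[0,0,-0.008],0],
    [[0,0,-0.01],0],
    [[0,0,-0.011],0],
    [[0,0,-0.011],0]
  ]
}}

```text
time: 7.4
position: [0.5231, 0.2279, 0.0663]
tool_rot: [2.137, 2.302, 0.002]
ft_force: [-2.9, -1.2, 11.5]
grip_width: 0.003
```

Request:
{"name": "carry_out", "arguments": {
  "motion": [
    [[0,0,-0.001],0],
    [[0,0,-0.001],0],
    [[0,0,-0.001],0]
  ]
}}

```text
time: 7.7
position: [0.5231, 0.228, 0.0662]
tool_rot: [-2.138, -2.302, -0.003]
ft_force: [-4.6, -0.9, 16.0]
grip_width: 0.002
```

It is bottomed out: 1 mm more of command gave only 0.1 mm of motion and the force rose to 16 N. Releasing straight up and backing away from the guard.

Request:
{"name": "carry_out", "arguments": {
  "motion": [
    [[0,0,0.003],0],
    [[0,0,0.008],0],
    [[0,0,0.02],0],
    [[0,0,0.05],0],
    [[0,0,0.09],0],
    [[-0.01,0,0.13],0],
    [[-0.04,0,0.15],0],
    [[-0.07,0,0.16],0],
    [[-0.08,0,0.16],0],
    [[-0.08,0,0.16],0],
    [[-0.08,0,0.16],0]
  ]
}}

```text
time: 8.8
position: [0.4428, 0.2271, 0.2228]
tool_rot: [2.138, 2.302, -0.001]
ft_force: [0.1, -0.1, -0.2]
grip_width: 0.008
```

```bash
python3 - <<'E'
from h import *
snap('scene','s6')
cv2.imwrite('pics/m6.png',cv2.resize(cv2.imread('pics/s6.png')[130:280,220:420],(800,600),interpolation=cv2.INTER_CUBIC))
d=cv2.absdiff(cv2.imread('pics/s6.png'),cv2.imread('pics/s4.png')).max(2)[185:250,280:360]
print((d>40).sum()); s=get_state(); print(s['position'],s['ft_force'],s['time'])
E
```

```text
190
[0.44306122 0.22703804 0.22269814] [-0.47377785 -0.42994044  0.44153752] 8.85
```

View pics/m6.png

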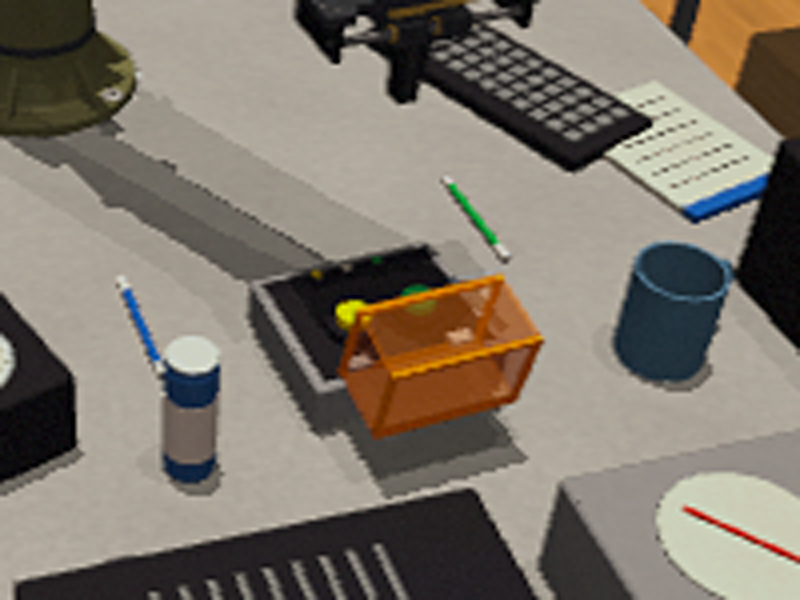

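The guard is still open, the button is up again, nothing else has moved and the arm is clear. The only image changes are lighting and shadow. Handing in.

```bash
python3 -c "
from bench import ticket; print(ticket.close_job())"
```

```text
the job is handed in; nothing more can be done
None
```

The guard is open and the green button has been pressed and released. I handed the job in at about 9 s of the 48 s allowed; the hand-in reports no verdict.

- **Guard:** I tipped it back with the shut fingertips. It fell past its balance point and lay open at its stop with nothing touching it, before and after the press.
- **Green button:** It went about 6 mm down to its stop. The tip reached z = 66 mm at 16 N, and 1 mm more of command moved it only 0.1 mm. I then released it and backed the arm away.
- **Last checks:** The final picture shows the guard open and the console, both pens, the spray can and the mug where they were. The final force reading was about zero. The meter is only partly in that picture, and the hand microphone and tin are outside it, though the arm never went near them.
- **Image comparison:** Comparing with the picture from before the press, 190 pixels changed around the console. I put that down to the arm's shadow moving (the yellow cap is now sunlit).
- **Not measured directly:** I judged that the green button came back up, and that the yellow one was never pressed, from the pictures and the tip's position.

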